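Seat the keyed hub on the modelling turntable's spindle

ROBOT

A 6-joint arm with a two-finger parallel gripper is mounted at the origin on the work surface. World frame = base frame: x ahead of the robot, y to its left, z up, the work surface at z = 0. Lengths are in m, angles in rad, forces in N, time in s.
With the tool pointing down it reaches from about 0.35 to 0.775 m from the base axis. Payload 7.3 kg.
Tool frame: the origin (TCP) lies on the centre line of the jaws, within the pads' length; the fingertips stand 11 mm ahead of it and the grasp point (between the pads) lies 8 mm behind it; y points along the fingers, z is the direction in which the jaws open and shut, and the axes are right-handed (so a half turn about y gives the same grasp; the last joint's range is limited). The gripper opens to 92 mm and grips with 3 to 60 N. Pads are 19 mm wide; open, the fingers measure 130 mm over their backs; the gripper's body (75 mm by 190 mm) begins 47 mm behind the grasp point.
Start: joints at [1.179, 0.342, 1.524, -0, 1.275, -0.146], TCP at [0.128, 0.509, 0.238] pointing down, gripper open.
Joint ranges: [-2.53, 2.53], [-0.77, 2.02], [0.04, 2.7], [-1, 4.14], [0.28, 2.66], [-3.11, 3.11]. Speed limits (rad/s): [2.57, 2.57, 3.14, 3.14, 3.14, 3.14].

INTERFACE

Orientations are given as [roll, pitch, yaw] about the fixed x, y, z axes, in that order (R = Rz(yaw) Ry(pitch) Rx(roll)).
In Python, from cell import robot, cams gives the robot as it stands.
- The arm moves only by the tool apply_moves, never from a script. Its argument "plan" is a list of rows, each a list of 7 numbers: the shift along the tool's x, y, z in m, then the turn, a rotation vector about the tool's x, y, z in degrees, then the gripper command: -1 is fully open, 1 is shut, values between are in proportion. A call has exactly 5 rows; each row is the pose to reach, as a shift and turn from the pose commanded when the call began, along the tool's axes at that moment; what a row does not reach only later rows make up. A row lasts 1/8 s, in which the tool goes at most 62.5 mm and 10.7 degrees, less where a joint would pass 70% of its speed; a pose out of reach is approached as far as the arm can. A call with a gripper value outside its range is refused whole. The fingers move at their own pace and stop on an object; "squeeze" is the grip in N (left out, the last holds). Time passes only in rows, so rows that repeat a pose let the fingers close, or fill a call up. It gives the time, the measured TCP pose, the force and the opening at its end, in the units of the state.
- robot.observe(): the state, without advancing time (a new reading comes with each control period).
- cams.read_camera(name): name is "scene" or "side" or "wrist"; returns the picture (420x560x3 uint8, blue, green, red); there is no depth.
- cams.calibration(name): a dict with "fx", "fy", "cx", "cy" (pixels), "extrinsics" (4x4, takes a point from world to camera coordinates); the wrist camera has in their place "T_tool_cam" (4x4, takes a point from camera to tool coordinates, whose origin is the TCP and whose axes are the tool frame's). Camera axes: x right, y up, looking along -z (the intrinsics and any distortion apply to the point x, -y, -z); pixel columns grow to the right and rows downward; lengths in m; the calibration is good to about 2 mm. A picture is of the moment at which its call begins: read the wrist's pose just before it. calibration takes no time and is no camera call.
- robot.hand_in(): hands the job in, once; it reports no verdict.
The state is a dict: "time": time; "qpos": joint angles; "qvel": joint speeds; "joint_efforts": joint torques, N m; "tool_pos": TCP position; "tool_rot": TCP orientation; "contact_force": force on the tool from outside, world axes, zero at the start; "torque": the same for the moment, N m; "opening": finger opening in m.
Only numpy, scipy, OpenCV 4.12 (cv2) and the standard library are available. Lean on these libraries where they do the work, as an engineer would, in place of code of your own. Each camera call takes 0.05 s, during which the arm holds its last target. There are 200 camera calls.

TASK

Take the keyed hub off its wooden rest, put it over the spindle of the turntable stand with its tab downwards, and turn it by feel until the tab drops into the keyway and the hub sits fully home, flat on the collar. Press only gently while you search, with about a kilo's weight at most, and never force it; then let go. Leave the glue stick, jar, tub and scissors where they are.

Things in the scene. Friction and masses are not known exactly. Their poses are not given: they have to be found in the camera images.
- hub_grip (a point): Keyed hub, aluminium, 160-260 g: square boss 34 x 34 mm, 44 mm tall, on a round flange 52 mm across, 6 mm thick; a 20 mm bore runs through both. Point: on the bore axis at the boss's mid-height, 28 mm over the flange's underside, 22 mm over its upper face. z up the bore, x towards the tab; the boss's sides face x and y. A 10 mm wide ear on the rim, out to 36 mm from the axis, shows the tab's side.
- hub_tab (a point): The hub's tab: hangs 8 mm below the flange's underside, 8 mm wide (along y), from 11.5 to 20 mm from the bore's axis (along x). Point: middle of the tab's lower end, 36 mm below hub_grip's height; axes as hub_grip.
- rest: Wooden rest block, fixed, 90 x 90 x 16 mm, with a round well 48 mm across and 12 mm deep; the hub's flange lies on its top, tab hanging in the well. Origin: centre of its underside, z up.
- stand: Grey turntable stand, fixed, wheel head removed: round foot 160 mm across, column 52 mm across and 50 mm tall, steel spindle on top (collar, then nose), locked by its brake: it does not turn. Origin: centre of the foot's underside, on the spindle's axis; z up; x points along the short brake lever with a black ball (36 mm up, reaching 69 mm from the axis).
- collar_top (a point): Centre of the collar's flat top, 62 mm above the stand's origin; collar 44 mm across, 12 mm high. Axes as the stand's. One radial keyway, 10.4 mm wide, open at top and rim, 12 mm deep. Its direction is not measured: 0.2 to 1.0 rad counter-clockwise (from above) of the stand's x. Off it the rigid collar carries the tab, flange 8 mm up; within about 0.07 rad of it the hub drops, flange on collar.
- nose_tip (a point): Top centre of the spindle's round nose, which centres the hub's bore: 18 mm across, from the collar's top up 40 mm, its last 9 mm tapered to 9 mm; 102 mm above the stand's origin. With the hub home hub_grip is 12 mm below this point; while the tab rides on the collar, 4 mm below.
- glue_stick: Glue stick lying down, 25 mm across, 90 mm long; a bystander. Origin: centre of its underside.
- paint_jar: Closed white jar, 64 mm across, 85 mm tall; a bystander. Origin: centre of its underside.
- tub: Closed plastic tub, 108 x 158 x 53 mm; a bystander. Origin: centre of its underside.
- scissors: Scissors lying flat, about 180 mm long, 9 mm thick; a bystander. Origin: under the pivot; x along the blades.
There are look-alikes about, which are no part of the job. Leave any turquoise look-alike of the part that bears hub_grip alone.

How it is judged:
By the outcome, as a careful person would: the job done as asked, in the order asked, and still so for the second after the job is handed in, with the robot touching nothing.
It also fails if it takes over 54 s, if anything falls off the work surface, if the arm or the gripper's body presses on something with over 40 N, if the wrist force passes 120 N, or if a joint passes its speed limit or range.

## Working session

There is one attempt and no reset: what is moved stays moved. The work goes in short steps, Python scripts to look and compute and a tool call to move; the robot and the scene stay as the last step left them, time stands still between calls to the robot, and variables do not carry over. Pictures are saved under pics/ and viewed, about 8 in all and at most 12, crops included, and the job is handed in when it is done.

Besides the shell and the picture viewer there is one more tool, called after "Request:" as name(argument=value, ...) on one line, values as JSON. apply_moves: Moves the arm, as the interface text tells. Its arguments: {"type":"object","properties":{"plan":{"type":"array","items":{"type":"array","items":{"type":"number"}}},"squeeze":{"type":"number"}},"required":["plan"]}

```bash
mkdir -p pics; ls; python3 - <<'E'
from cell import robot,cams
import cv2,numpy as np
s=robot.observe();print({k:np.round(v,3) for k,v in s.items()})
a=cams.read_camera("scene");b=cams.read_camera("side");c=cams.read_camera("wrist")
for n,i in zip(("scene","side","wrist"),(a,b,c)): cv2.imwrite(f"pics/{n}0.png",i); print(n,cams.calibration(n))
h=np.vstack([a,b]); cv2.imwrite("pics/ab.png",cv2.resize(np.hstack([a,b]),(800,300),interpolation=cv2.INTER_AREA))
E
```

```text
pics
{'time': np.float64(0.0), 'qpos': array([ 1.179,  0.343,  1.525,  0.   ,  1.275, -0.146]), 'qvel': array([-0.001,  0.001,  0.001,  0.001, -0.   , -0.002]), 'joint_efforts': array([-1.0000e-03, -4.3125e+01, -2.4422e+01,  7.2000e-02,  5.6000e-02,
       -0.0000e+00]), 'tool_pos': array([0.128, 0.509, 0.237]), 'tool_rot': array([-1.572,  0.   , -0.246]), 'contact_force': array([ 0.057,  0.672, -0.163]), 'torque': array([-0.031,  0.021,  0.009]), 'opening': np.float64(0.092)}
scene {'fx': 394.7218878347741, 'fy': 394.7218878347741, 'cx': 284.48984309330814, 'cy': 204.40006178285498, 'extrinsics': array([[ 0.7086527 ,  0.7053133 ,  0.01856077, -0.43153694],
       [-0.48682986,  0.46975524,  0.73642834,  0.2606213 ],
       [ 0.51069368, -0.53090787,  0.67626089, -1.50923491],
       [ 0.        ,  0.        ,  0.        ,  1.        ]])}
side {'fx': 466.3517177002124, 'fy': 466.3517177002124, 'cx': 279.99287435833287, 'cy': 208.70936253652565, 'extrinsics': array([[-0.90024629, -0.43532485,  0.00699217,  0.58375344],
       [ 0.24051678, -0.48387049,  0.84143985, -0.2225904 ],
       [-0.36291637,  0.75918484,  0.54030555, -0.98940752],
       [ 0.        ,  0.        ,  0.        ,  1.        ]])}
wrist {'fx': 351.42208316196707, 'fy': 351.42208316196707, 'cx': 279.9112947609562, 'cy': 207.43531595293354, 'T_tool_cam': array([[ 8.89118545e-04, -9.57822725e-01, -2.87358378e-01,
        -7.76983798e-02],
       [-3.39254880e-04,  2.87358186e-01, -9.57823135e-01,
        -1.46380442e-01],
       [ 9.99999547e-01,  9.49106044e-04, -6.94505406e-05,
         3.60572303e-04],
       [ 0.00000000e+00,  0.00000000e+00,  0.00000000e+00,
         1.00000000e+00]])}
```

View pics/scene0.png

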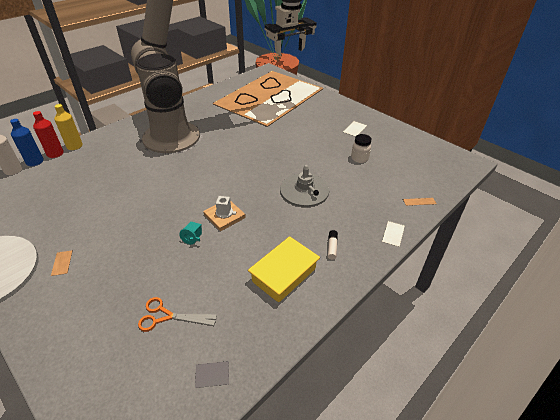

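View pics/side0.png

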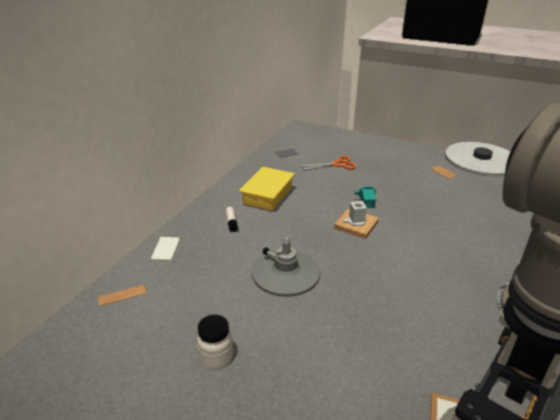

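The scene view shows the aluminium hub on the wooden rest at (223,207) and the turquoise look-alike lying off it at (191,232). The aluminium one on the rest fits the description. The stand is at (305,185) with its lever to the lower right. I'll compute rough positions and an enlarged crop.

```bash
cat > h.py <<'E'
import numpy as np,cv2
from cell import robot,cams
from scipy.spatial.transform import Rotation as R
def ray(name,uv,st=None):
    c=cams.calibration(name)
    d=np.array([(uv[0]-c['cx'])/c['fx'],-(uv[1]-c['cy'])/c['fy'],-1.])
    if name=='wrist':
        T=np.eye(4);T[:3,:3]=R.from_euler('xyz',st['tool_rot']).as_matrix();T[:3,3]=st['tool_pos']
        M=T@c['T_tool_cam']
    else: M=np.linalg.inv(c['extrinsics'])
    return M[:3,3],M[:3,:3]@d
def onz(name,uv,z,st=None):
    o,d=ray(name,uv,st);return o+d*(z-o[2])/d[2]
def proj(name,p,st=None):
    c=cams.calibration(name)
    if name=='wrist':
        T=np.eye(4);T[:3,:3]=R.from_euler('xyz',st['tool_rot']).as_matrix();T[:3,3]=st['tool_pos']
        E=np.linalg.inv(T@c['T_tool_cam'])
    else:E=c['extrinsics']
    q=E[:3,:3]@p+E[:3,3]
    return np.array([c['cx']-c['fx']*q[0]/q[2],c['cy']+c['fy']*q[1]/q[2]])
E
python3 - <<'E'
from h import *
a=cv2.imread('pics/scene0.png');b=cv2.imread('pics/side0.png')
r=np.round
print('hub top z66',r(onz('scene',(223,200),.066),3),r(onz('side',(357,206),.066),3))
print('nose',r(onz('scene',(306,168),.102),3),r(onz('side',(287,239),.102),3))
print('ball',r(onz('scene',(316,192),.036),3),r(onz('side',(266,252),.036),3))
print('foot',r(onz('scene',(304,190),0),3),r(onz('side',(286,271),0),3))
print('rest',r(onz('scene',(224,214),.016),3),r(onz('side',(357,222),.016),3))
print('jar',r(onz('scene',(361,160),0),3),'tub',r(onz('scene',(285,272),.03),3),'teal',r(onz('scene',(191,240),0),3),'glue',r(onz('scene',(333,247),0),3))
g=lambda i,x,y,w,h:cv2.resize(i[y:y+h,x:x+w],(400,300),interpolation=cv2.INTER_CUBIC)
cv2.imwrite('pics/crop.png',np.vstack([np.hstack([g(a,170,180,80,60),g(a,265,155,80,60)]),np.hstack([g(b,325,175,80,60),g(b,245,230,80,60)])]))
E
```

```text
hub top z66 [ 0.484 -0.13   0.066] [ 0.483 -0.12   0.066]
nose [0.578 0.122 0.102] [0.566 0.137 0.102]
ball [0.627 0.12  0.036] [0.625 0.125 0.036]
foot [ 0.567  0.133 -0.   ] [0.571 0.127 0.   ]
rest [ 0.488 -0.135  0.016] [ 0.478 -0.121  0.016]
jar [0.596 0.403 0.   ] tub [ 0.775 -0.166  0.03 ] teal [ 0.493 -0.259  0.   ] glue [0.791 0.01  0.   ]
```

View pics/crop.png

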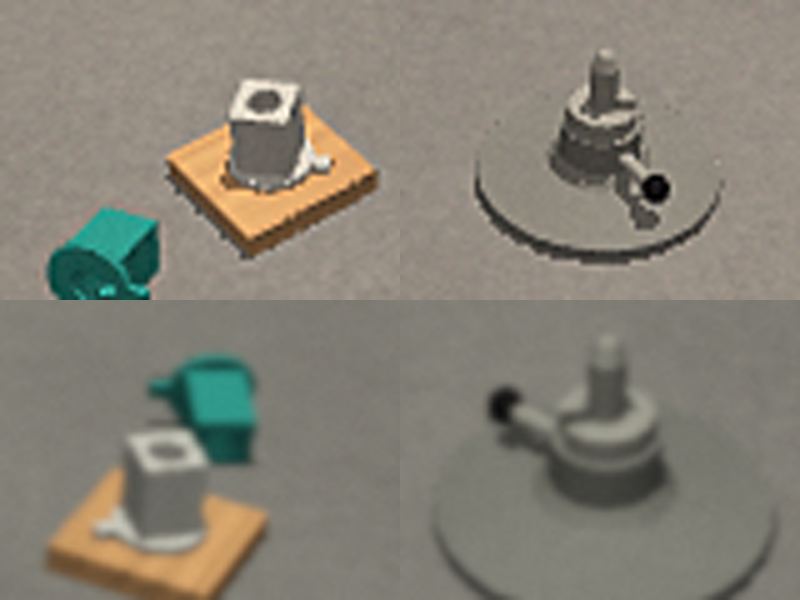

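```bash
cat >> h.py <<'E'
def to(p,yaw=None):
    "shift along tool axes and turn about tool y (deg) from the measured pose to world p, yaw"
    s=robot.observe();M=R.from_euler('xyz',s['tool_rot'])
    d=M.inv().apply(np.array(p)-s['tool_pos'])
    rv=np.zeros(3)
    if yaw is not None: rv=(M.inv()*R.from_euler('xyz',[-np.pi/2,0,yaw])).as_rotvec(degrees=True)
    print('t',round(s['time'],2),'pos',np.round(s['tool_pos'],4),'rot',np.round(s['tool_rot'],3),'| shift',np.round(d,4),'turn',np.round(rv,2),'q',np.round(s['qpos'],2),'F',np.round(s['contact_force'],1),'op',round(float(s['opening']),4))
E
python3 - <<'E'
from h import *
for n,t,c in(('scene',(234.4,212.4),(223,213.5)),('side',(346,220.6),(358.5,221.5))):
    p=onz(n,t,.019);q=np.array([.484,-.125,.019]);print(p,np.arctan2(*(p-q)[1::-1]),np.hypot(*(p-q)[:2]), proj(n,q))
to([.42,.25,.237],-.246)
E
```

```text
[ 0.50691841 -0.11011366  0.019     ] 0.5760493199048594 0.027328678371928247 [225.63744574 210.98460212]
[ 0.50580512 -0.10989605  0.019     ] 0.6057955309167589 0.0265253166439624 [355.59137156 219.7960148 ]
t 0.15 pos [0.1276 0.509  0.2372] rot [-1.572  0.    -0.246] | shift [ 0.3466  0.0004 -0.18  ] turn [ 0.06  0.01 -0.01] q [ 1.18  0.34  1.52 -0.    1.28 -0.15] F [-0.8  0.1 -0.6] op 0.0921
```

Request:
apply_moves(plan=[[0.05,0,-0.025,0,0,0,-1],[0.1,0,-0.05,0,0,0,-1],[0.15,0,-0.08,0,0,0,-1],[0.2,0,-0.105,0,0,0,-1],[0.25,0,-0.13,0,0,0,-1]])

```text
time: 0.78
tool_pos: [0.3397, 0.3209, 0.2377]
tool_rot: [-1.571, -0.0, -0.246]
contact_force: [0.4, 1.6, -0.5]
opening: 0.0918
```

```bash
python3 - <<'E'
from h import *
to([.484,-.125,.2],0.3)
to([.484,-.125,.2],0)
E
```

```text
t 0.78 pos [0.3397 0.3209 0.2377] rot [-1.571 -0.    -0.246] | shift [ 0.2485  0.0376 -0.3974] turn [-1.000e-02 -3.127e+01  0.000e+00] q [ 0.59  0.24  1.67  0.    1.23 -0.73] F [ 0.4  1.6 -0.5] op 0.0918
t 0.78 pos [0.3397 0.3209 0.2377] rot [-1.571 -0.    -0.246] | shift [ 0.2485  0.0376 -0.3974] turn [-1.000e-02 -1.408e+01  0.000e+00] q [ 0.59  0.24  1.67  0.    1.23 -0.73] F [ 0.4  1.6 -0.5] op 0.0918
```

Request:
apply_moves(plan=[[0.03,0,-0.05,0,9,0,-1],[0.06,0,-0.1,0,18,0,-1],[0.09,0.01,-0.15,0,27,0,-1],[0.12,0.015,-0.2,0,36,0,-1],[0.15,0.02,-0.25,0,43,0,-1]])

```text
time: 1.4
tool_pos: [0.4234, 0.0415, 0.2176]
tool_rot: [-1.57, 0.0, -1.001]
contact_force: [0.4, 0.1, 1.5]
opening: 0.0921
```

```bash
python3 - <<'E'
from h import *
to([.484,-.125,.2],-1.0)
E
```

```text
t 1.4 pos [0.4234 0.0415 0.2176] rot [-1.57   0.    -1.001] | shift [ 0.1728  0.0175 -0.0389] turn [-0.02 -0.04 -0.  ] q [-0.08  0.18  1.81  0.    1.15 -0.65] F [0.4 0.1 1.5] op 0.0921
```

Request:
apply_moves(plan=[[0.045,0.005,-0.01,0,0,0,-1],[0.09,0.01,-0.02,0,0,0,-1],[0.135,0.015,-0.03,0,0,0,-1],[0.173,0.017,-0.039,0,0,0,-1],[0.173,0.017,-0.039,0,0,0,-1]])

```text
time: 2.02
tool_pos: [0.4848, -0.1252, 0.2]
tool_rot: [-1.571, 0.0, -1.0]
contact_force: [-0.3, -0.3, -0.9]
opening: 0.0918
```

```bash
python3 - <<'E'
from h import *
s=robot.observe();i=cams.read_camera('wrist');cv2.imwrite('pics/w1.png',i)
print(s['tool_pos'],s['tool_rot'],proj('wrist',np.array([.484,-.125,.066]),s))
import json;json.dump({k:np.array(v).tolist() for k,v in s.items()},open('s1.json','w'))
E
```

```text
[ 0.48482909 -0.12523766  0.19998918] [-1.57131948e+00  4.06635408e-04 -9.99562801e-01] [278.94193232 199.71228734]
```

View pics/w1.png

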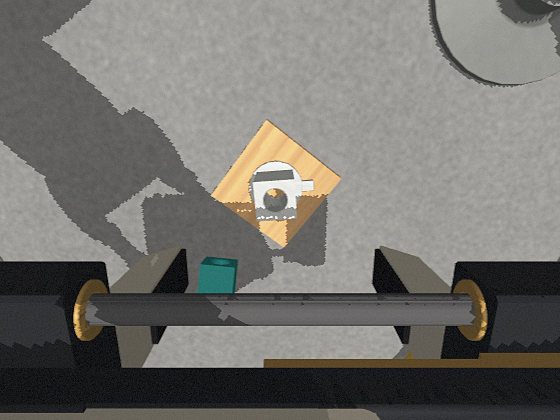

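```bash
python3 - <<'E'
from h import *
import json;s=json.load(open('s1.json'))
i=cv2.imread('pics/w1.png');cr=i[150:240,220:340]
cv2.imwrite('pics/w1c.png',cv2.resize(cr,(800,600),interpolation=cv2.INTER_CUBIC))
p=np.array([.4848,-.1252,.066]);
E
```

```text
(no output)
```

View pics/w1c.png

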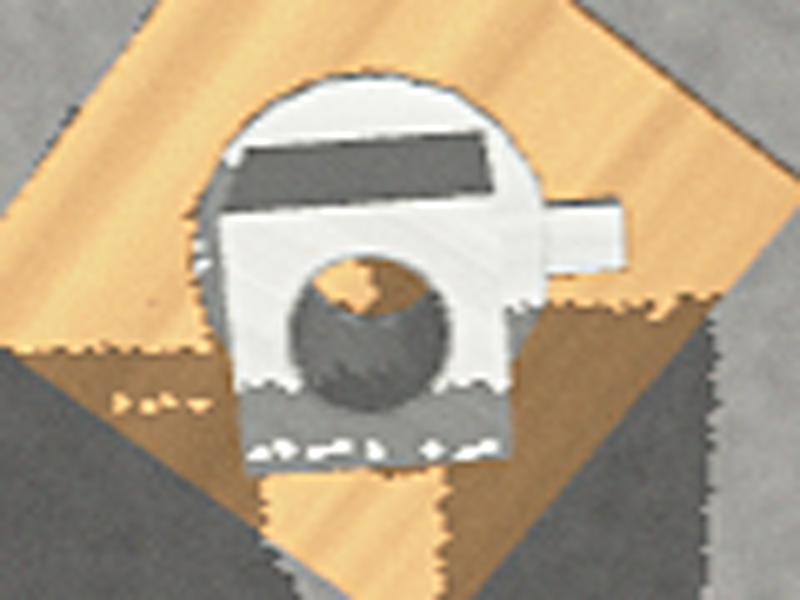

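The crop shows the silver hub's top-face corners at about (222,212), (493,192), (513,457) and (245,473), with the ear to the right, so this is the right part.

```bash
python3 - <<'E'
from h import *
import json;s=json.load(open('s1.json'))
z=.066
f=lambda u,v,z:onz('wrist',(220+(u+.5)/6.667-.5,150+(v+.5)/6.667-.5),z,s)
c=[f(*q,z) for q in((222,212),(493,192),(513,457),(245,473))]
ctr=np.mean(c,0);print('ctr',ctr,'bore',f(370,333,z),'sides',[np.linalg.norm(c[k]-c[k-1]) for k in range(4)])
e=(c[1]-c[0])+(c[2]-c[3]);print('yaw x',np.arctan2(e[1],e[0]))
e=(c[0]-c[3])+(c[1]-c[2]);print('yaw y',np.arctan2(e[1],e[0]))
ear=f(588,236,.022);print('ear',np.arctan2(*(ear-ctr)[1::-1]),'r',np.hypot(*(ear-ctr)[:2]))
y=.5*0+np.arctan2(*((c[1]-c[0])+(c[2]-c[3]))[1::-1])-np.pi/2
to([ctr[0],ctr[1],.039],y)
E
```

```text
ctr [ 0.48122441 -0.12699968  0.066     ] bore [ 0.48121755 -0.12659094  0.066     ] sides [np.float64(0.03373412570448558), np.float64(0.03318257518178512), np.float64(0.03415040636489679), np.float64(0.03389152641748581)]
yaw x 0.6391313046209085
yaw y 2.2157848770071773
ear 0.6526160128243155 r 0.03068134555813336
t 2.08 pos [ 0.4843 -0.1237  0.2001] rot [-1.571e+00  1.000e-03 -9.980e-01] | shift [ 0.0013  0.1611 -0.0042] turn [ 0.03 -3.83 -0.08] q [-0.4   0.33  1.65  0.    1.16 -0.98] F [0.4 0.7 0.2] op 0.0918
```

Request:
apply_moves(plan=[[0.001,0.04,-0.003,0,-4,0,-0.4],[0.001,0.085,-0.003,0,-4,0,-0.4],[0.001,0.125,-0.003,0,-4,0,-0.4],[0.001,0.15,-0.003,0,-4,0,-0.4],[0.001,0.161,-0.003,0,-4,0,-0.4]])

```text
time: 2.7
tool_pos: [0.4816, -0.124, 0.0387]
tool_rot: [-1.572, 0.002, -0.925]
contact_force: [0.6, 0.3, -0.1]
opening: 0.0642
```

Request:
apply_moves(plan=[[0,0,0,0,0,0,1],[0,0,0,0,0,0,1],[0,0,0,0,0,0,1],[0,0,0,0,0,0,1],[0,0,0,0,0,0,1]], squeeze=25)

```text
time: 3.32
tool_pos: [0.4829, -0.1258, 0.0405]
tool_rot: [-1.57, -0.001, -0.927]
contact_force: [-3.1, -0.5, 6.4]
opening: 0.034
```

```bash
python3 - <<'E'
from h import *
to([.4812,-.1268,.2],-.929)
E
```

```text
t 3.33 pos [ 0.4829 -0.1258  0.0405] rot [-1.57e+00 -1.00e-03 -9.27e-01] | shift [-0.     -0.1595 -0.0018] turn [-0.04  0.14  0.06] q [-0.41  0.55  1.83  0.    0.76 -1.05] F [-3.1 -0.5  6.4] op 0.034
```

Request:
apply_moves(plan=[[0,-0.02,0,0,0,0,1],[0,-0.07,0,0,0,0,1],[0,-0.12,0.01,0,0,0,1],[-0.015,-0.16,0.045,0,0,0,1],[-0.03,-0.16,0.1,0,0,0,1]])

```text
time: 3.95
tool_pos: [0.5463, -0.0418, 0.2036]
tool_rot: [-1.566, -0.006, -0.929]
contact_force: [1.2, -0.1, -1.5]
opening: 0.034
```

Request:
apply_moves(plan=[[-0.01,0,0.045,0,0,0,1],[-0.022,0,0.085,0,0,0,1],[-0.033,0,0.123,0,0,0,1],[-0.033,0,0.123,0,0,0,1],[-0.033,0,0.123,0,0,0,1]])

```text
time: 4.58
tool_pos: [0.6224, 0.0585, 0.1991]
tool_rot: [-1.572, 0.001, -0.926]
contact_force: [0.3, 0.0, -1.5]
opening: 0.0339
```

```bash
python3 - <<'E'
from h import *
s=robot.observe();i=cams.read_camera('wrist');cv2.imwrite('pics/w2.png',i)
print(s['tool_pos'],s['tool_rot'],s['contact_force'],s['opening'],proj('wrist',np.array([.57,.13,.102]),s))
import json;json.dump({k:np.array(v).tolist() for k,v in s.items()},open('s2.json','w'))
E
```

```text
[0.62235704 0.05846422 0.19909355] [-1.57220213e+00  7.43399673e-04 -9.26216077e-01] [ 0.2930301   0.0294601  -1.50538946] 0.033907151556243735 [281.2895168   85.12858083]
```

View pics/w2.png

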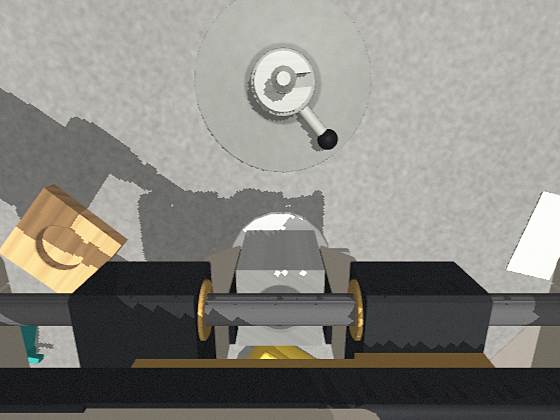

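Hub held level. The stand's nose is at about (284,78), the ball at (328,140), and the keyway shows to the right of the nose at about (303,76).

```bash
python3 - <<'E'
from h import *
i=cv2.imread('pics/w2.png');cv2.imwrite('pics/w2c.png',cv2.resize(i[30:150,220:380],(800,600),interpolation=cv2.INTER_CUBIC))
E
```

```text
(no output)
```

View pics/w2c.png

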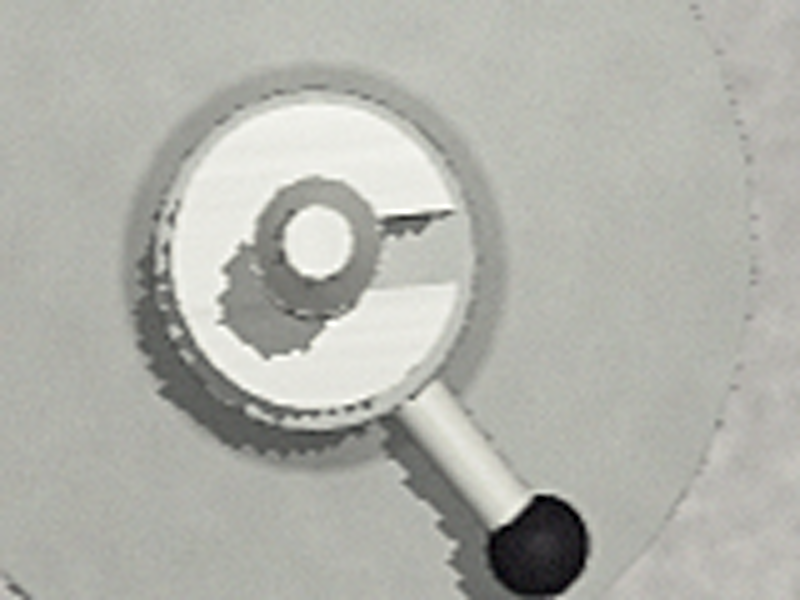

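```bash
python3 - <<'E'
from h import *
import json;s=json.load(open('s2.json'))
f=lambda u,v,z:onz('wrist',(220+(u+.5)/5-.5,30+(v+.5)/5-.5),z,s)
n=f(320,242,.102);c=f(321,251,.062);b=f(537,545,.036);print('nose',n,'collar',c,'ball',b)
w=(f(457,212,.062),f(460,285,.062));m=(w[0]+w[1])/2;ctr=(n+c)/2
an=lambda d:np.arctan2(d[1],d[0])
print('width',np.linalg.norm(w[0]-w[1]),'key yaw',an(m-ctr), an(f(457,212,.062)-f(380,216,.062)),an(f(460,285,.062)-f(375,287,.062)),'lever',an(b-ctr))
print('scene nose',proj('scene',n),'side',proj('side',n))
E
```

```text
nose [0.56856498 0.13441276 0.102     ] collar [0.56825641 0.13570987 0.062     ] ball [0.6265371  0.12122536 0.036     ]
width 0.01045879276200499 key yaw 0.688068190881335 0.6922984713973062 0.6659527046141547 lever -0.2336835907203515
scene nose [306.49220454 164.94137467] side [286.32629624 237.91937561]
```

Request:
apply_moves(plan=[[-0.045,0,0.001,0,4,0,1],[-0.093,0,0.003,0,8,0,1],[-0.093,0.02,0.003,0,8,0,1],[-0.093,0.054,0.003,0,8,0,1],[-0.093,0.054,0.003,0,8,0,1]])

```text
time: 5.25
tool_pos: [0.5675, 0.1338, 0.1438]
tool_rot: [-1.576, 0.002, -1.067]
contact_force: [-0.5, -0.4, -1.8]
opening: 0.0339
```

```bash
python3 - <<'E'
from h import *
to([.5685,.1348,.145],-1.07)
to([.5685,.1348,.145],-1.07)
i=cams.read_camera('scene');j=cams.read_camera('side')
g=lambda i,x,y:cv2.resize(i[y:y+90,x:x+60],(400,600),interpolation=cv2.INTER_CUBIC)
cv2.imwrite('pics/al.png',np.hstack([g(i,275,125),g(j,255,195)]))
to([.5685,.1348,.145],-1.07)
E
```

```text
t 5.25 pos [0.5675 0.1338 0.1438] rot [-1.576  0.002 -1.067] | shift [-0.0004 -0.0012  0.0013] turn [ 0.3   0.16 -0.12] q [ 0.1   0.54  1.49 -0.    1.13 -0.4 ] F [-0.5 -0.4 -1.8] op 0.0339
t 5.25 pos [0.5675 0.1338 0.1438] rot [-1.576  0.002 -1.067] | shift [-0.0004 -0.0012  0.0013] turn [ 0.3   0.16 -0.12] q [ 0.1   0.54  1.49 -0.    1.13 -0.4 ] F [-0.5 -0.4 -1.8] op 0.0339
t 5.35 pos [0.5698 0.1342 0.1467] rot [-1.57  -0.    -1.067] | shift [-0.0012  0.0017 -0.0009] turn [-0.04  0.15  0.01] q [ 0.1   0.53  1.48  0.    1.13 -0.4 ] F [ 0.9  0.  -0.9] op 0.034
```

View pics/al.png

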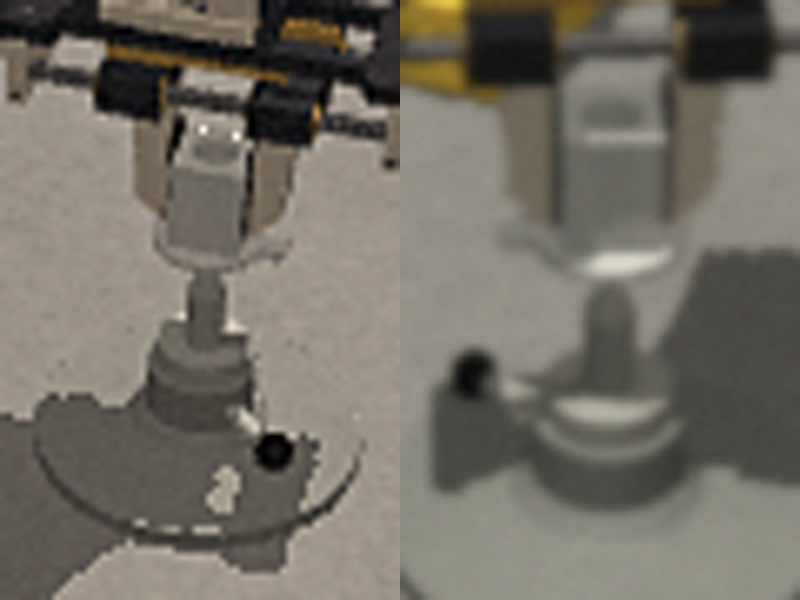

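Hub is aligned over the nose in both views within about 2 mm (scene crop hub x≈203 vs nose 207; side crop 614 vs 610). Descending in steps.

Request:
apply_moves(plan=[[0,0.01,0,0,0,0,1],[0,0.018,0,0,0,0,1],[0,0.024,0,0,0,0,1],[0,0.03,0,0,0,0,1],[0,0.03,0,0,0,0,1]])

```text
time: 5.98
tool_pos: [0.569, 0.1349, 0.115]
tool_rot: [-1.572, 0.001, -1.066]
contact_force: [-1.8, -0.9, -2.8]
opening: 0.0338
```

```bash
python3 - <<'E'
from h import *
to([.5685,.1348,.097],-1.07)
print(robot.observe()['torque'])
E
```

```text
t 5.97 pos [0.569  0.1349 0.115 ] rot [-1.572e+00  1.000e-03 -1.066e+00] | shift [-0.0002  0.018  -0.0005] turn [ 0.08  0.23 -0.04] q [ 0.1   0.57  1.52  0.    1.06 -0.4 ] F [-1.8 -0.9 -2.8] op 0.0338
[-0.18423275  0.27326332  0.03575582]
```

Request:
apply_moves(plan=[[0,0.005,0,0,0,0,1],[0,0.01,0,0,0,0,1],[0,0.014,0,0,0,0,1],[0,0.017,0,0,0,0,1],[0,0.018,0,0,0,0,1]])

```text
time: 6.6
tool_pos: [0.569, 0.1348, 0.0973]
tool_rot: [-1.572, 0.001, -1.066]
contact_force: [-5.4, -2.6, 1.7]
opening: 0.0341
```

```bash
python3 - <<'E'
from h import *
to([.5685,.1348,.093],-1.07)
E
```

```text
t 6.6 pos [0.569  0.1348 0.0973] rot [-1.572e+00  1.000e-03 -1.066e+00] | shift [-0.0002  0.0043 -0.0005] turn [ 0.07  0.23 -0.03] q [ 0.1   0.59  1.53 -0.    1.02 -0.4 ] F [-5.4 -2.6  1.7] op 0.0341
```

Request:
apply_moves(plan=[[0,0,-0.0005,0,0,0,1],[0,0,-0.001,0,0,0,1],[0,0.001,-0.001,0,0,0,1],[0,0.002,-0.001,0,0,0,1],[0,0.002,-0.001,0,0,0,1]])

```text
time: 7.22
tool_pos: [0.5689, 0.1346, 0.0958]
tool_rot: [-1.57, -0.0, -1.066]
contact_force: [-0.8, -0.0, -1.2]
opening: 0.0337
```

Request:
apply_moves(plan=[[0,0.0005,0,0,0,0,1],[0,0.001,0,0,0,0,1],[0,0.0015,0,0,0,0,1],[0,0.002,0,0,0,0,1],[0,0.002,0,0,0,0,1]])

```text
time: 7.85
tool_pos: [0.5689, 0.1344, 0.0944]
tool_rot: [-1.57, -0.0, -1.066]
contact_force: [-3.6, -0.8, 5.0]
opening: 0.0341
```

```bash
python3 - <<'E'
from h import *
to([.5685,.1348,.093],-1.07)
E
```

```text
t 7.85 pos [0.5689 0.1344 0.0944] rot [-1.57  -0.    -1.066] | shift [-0.0005  0.0014 -0.0002] turn [-0.06  0.22  0.02] q [ 0.1   0.59  1.54  0.    1.01 -0.4 ] F [-3.6 -0.8  5. ] op 0.0341
```

Request:
apply_moves(plan=[[0,0,0,0,-1,0,1],[0,0,0,0,-2,0,1],[0,0,0,0,-3,0,1],[0,0,0,0,-4,0,1],[0,0,0,0,-5,0,1]])

```text
time: 8.48
tool_pos: [0.5689, 0.1343, 0.0942]
tool_rot: [-1.57, -0.001, -0.978]
contact_force: [-1.8, -0.7, 5.0]
opening: 0.0339
```

Request:
apply_moves(plan=[[0,0,0,0,-1,0,1],[0,0,0,0,-2,0,1],[0,0,0,0,-2.5,0,1],[0,0,0,0,-3,0,1],[0,0,0,0,-3,0,1]])

```text
time: 9.1
tool_pos: [0.5689, 0.1343, 0.0941]
tool_rot: [-1.57, -0.001, -0.926]
contact_force: [-2.6, -1.8, 5.9]
opening: 0.0339
```

Still riding on the collar at about 5 N; continuing the turn.

Request:
apply_moves(plan=[[0,0,0,0,-0.5,0,1],[0,0,0,0,-1,0,1],[0,0,0,0,-1.5,0,1],[0,0,0,0,-2,0,1],[0,0,0,0,-2,0,1]])

```text
time: 9.72
tool_pos: [0.5684, 0.1346, 0.093]
tool_rot: [-1.571, 0.001, -0.891]
contact_force: [-0.4, 1.0, -2.0]
opening: 0.0335
```

The force fell from +5.9 to −2.0 N (the free-hanging value) and z sank 1.1 mm, so the tab has found the keyway at yaw −0.891. Lowering gently.

Request:
apply_moves(plan=[[0,0.0008,0,0,0,0,1],[0,0.0016,0,0,0,0,1],[0,0.0024,0,0,0,0,1],[0,0.0032,0,0,0,0,1],[0,0.0032,0,0,0,0,1]])

```text
time: 10.35
tool_pos: [0.5685, 0.1345, 0.0904]
tool_rot: [-1.571, 0.0, -0.892]
contact_force: [-1.4, 0.9, -2.9]
opening: 0.0339
```

Request:
apply_moves(plan=[[0,0.0008,0,0,0,0,1],[0,0.0016,0,0,0,0,1],[0,0.0024,0,0,0,0,1],[0,0.003,0,0,0,0,1],[0,0.003,0,0,0,0,1]])

```text
time: 10.98
tool_pos: [0.5685, 0.1345, 0.0874]
tool_rot: [-1.571, 0.0, -0.892]
contact_force: [-1.7, 2.1, -1.0]
opening: 0.0339
```

```bash
python3 - <<'E'
from h import *
to([.5685,.1345,.085],-.89)
E
```

```text
t 10.97 pos [0.5685 0.1345 0.0874] rot [-1.571  0.    -0.892] | shift [ 0.      0.0024 -0.0001] turn [ 0.   -0.09 -0.02] q [ 0.1   0.6   1.55  0.    0.99 -0.58] F [-1.7  2.1 -1. ] op 0.0339
```

Request:
apply_moves(plan=[[0,0.0005,0,0,0,0,1],[0,0.001,0,0,0,0,1],[0,0.0015,0,0,0,0,1],[0,0.0018,0,0,0,0,1],[0,0.0018,0,0,0,0,1]])

```text
time: 11.6
tool_pos: [0.5686, 0.1345, 0.0866]
tool_rot: [-1.57, -0.0, -0.891]
contact_force: [-5.7, 2.2, 6.4]
opening: 0.0337
```

Contact at z 0.0866, 7.8 mm below the riding height, so it is home. Releasing and retreating.

Request:
apply_moves(plan=[[0,-0.001,0,0,0,0,1],[0,-0.001,0,0,0,0,-0.3],[0,-0.001,0,0,0,0,-0.3],[0,-0.001,0,0,0,0,-0.3],[0,-0.001,0,0,0,0,-0.3]])

```text
time: 12.22
tool_pos: [0.5688, 0.1343, 0.0867]
tool_rot: [-1.571, -0.0, -0.892]
contact_force: [0.2, -0.0, -0.1]
opening: 0.0595
```

Request:
apply_moves(plan=[[0,-0.015,0,0,0,0,-0.3],[0,-0.045,0,0,0,0,-0.3],[0,-0.09,0,0,0,0,-0.3],[0.03,-0.11,0,0,0,0,-0.3],[0.06,-0.12,0,0,0,0,-0.3]])

```text
time: 12.85
tool_pos: [0.6074, 0.0875, 0.21]
tool_rot: [-1.567, -0.003, -0.891]
contact_force: [-0.2, -0.2, -0.7]
opening: 0.0596
```

```bash
python3 - <<'E'
from h import *
s=robot.observe();w=cams.read_camera('wrist');i=cams.read_camera('scene');j=cams.read_camera('side')
print(s['tool_pos'],s['opening'],s['contact_force'])
g=lambda i,x,y:cv2.resize(i[y:y+90,x:x+60],(260,390),interpolation=cv2.INTER_CUBIC)
W=w[0:210,210:350] if 0 else w
p=proj('wrist',np.array([.5685,.1345,.106]),s).astype(int);x0=max(0,p[0]-50);y0=max(0,p[1]-60)
cw=cv2.resize(w[y0:y0+150,x0:x0+100],(260,390),interpolation=cv2.INTER_CUBIC);print(p)
cv2.imwrite('pics/end.png',np.hstack([cw,g(i,275,125),g(j,255,195)]))
E
```

```text
[0.60738735 0.08751572 0.20997191] 0.05960160219313514 [-0.17660641 -0.16046274 -0.73949412]
[277 127]
```

View pics/end.png

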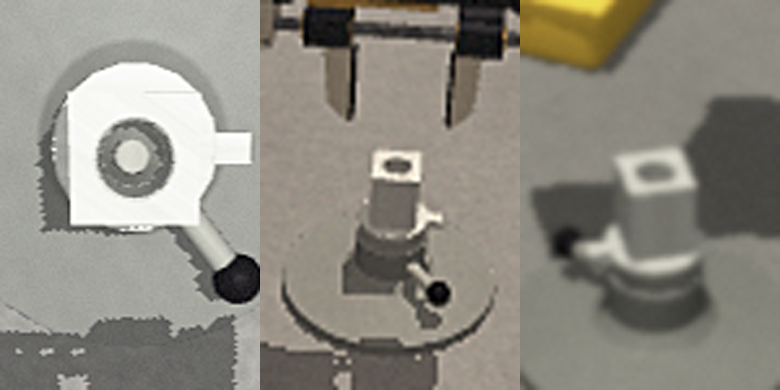

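```bash
python3 - <<'E'
from h import *
for z in(.112,.120):print(z,proj('scene',np.array([.5685,.1345,z])),proj('side',np.array([.5685,.1345,z])))
a=cv2.imread('pics/scene0.png').astype(int);b=cams.read_camera('scene').astype(int)
d=np.abs(a-b).sum(2);
for n,(x,y) in dict(teal=(191,232),glue=(333,245),jar=(361,150),tub=(285,270),sc=(175,315)).items():print(n,(d[y-12:y+12,x-12:x+12]>90).mean())
print(robot.hand_in())
E
```

```text
0.112 [306.6786245  162.30734874] [286.4007949  234.30245052]
0.12 [306.82637484 160.19580231] [286.45307474 231.358541  ]
teal 0.0
glue 0.0
jar 0.0
tub 0.0
sc 0.0
the job is handed in; nothing more can be done
None
```

The hub is on the spindle with its tab in the keyway and flat on the collar. I let go, backed the gripper clear and handed the job in at about 13 s.

- **Search:** I looked at the keyway first (about 0.68 rad in world axes) and set the hub down about 0.18 rad short of it. I then turned it slowly, with at most about 8 N on the collar. At tool yaw −0.89 the force fell back to the hub's free-hanging weight, so the tab had found the keyway.
- **Seating:** I lowered it to firm contact 7.8 mm below the height at which it rode on the collar; 8 mm was expected.
- **Last checks:** Boss-top pixels in the scene view (row 163.3) and side view (row 234.7) match the home height (162.3 and 234.3), not the riding height (160.2 and 231.4). The image patches I compared around the turquoise look-alike, glue stick, jar, tub and scissors are unchanged. The gripper was open and its contact force near zero.
- **What disagreed:** Going down the nose, a side force of about 6 N showed the hub was about 1 mm off centre. I shifted it 1 mm before going on. A side force of similar size came back at final contact and vanished on release. No check failed.

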